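# Tighten the screen-arm mount and hang up its spanner

## Robot

A 6-joint arm with a two-finger parallel gripper is mounted at the origin on the work surface; the furniture and walls round the work are solid. World frame = base frame: x ahead of the robot, y to its left, z up, the work surface at z = 0. Lengths are in m, angles in rad, forces in N, time in s.
With the tool pointing down it reaches from about 0.25 to 0.725 m from the base axis. Payload 4 kg.
Tool frame: the origin (TCP) lies midway between the tips of the shut fingers; the grasp point (between the pads) lies 19 mm behind it (bot.grip_depth is the distance from the TCP to the grasp point, in m); z points along the fingers, y is the line along which they close (so a half turn about z gives the same grasp; the last joint's range is limited). The gripper opens to 85 mm and grips with 20 to 120 N. Pads are 22 mm wide; open, the fingers measure 114 mm over their backs; the gripper's body (76 mm by 85 mm) begins 54 mm behind the grasp point. The pads swing forward as they close: fully open they stand 13 mm farther back than shut.
Start: joints at [1.162, 0.241, 0.005, 1.335, 0, 1.571], TCP at [0.199, 0.459, 0.231] pointing down, gripper open.
Joint ranges: [-2.72, 2.72], [-1.05, 1.87], [-1.09, 1.28], [-1.99, 2.15], [-1.42, 1.44], [-3.14, 3.14]. Speed limits (rad/s): [2.79, 2.79, 3.14, 3.14, 3.14, 3.14].

## Interface

Orientations are given as a unit quaternion [x, y, z, w].
In Python, from workcell import bot gives the robot as it stands.
- The arm moves only by the shell command python3 -m creep 'ROWS'. ROWS is JSON, one flat list of numbers, 5 for each row, row after row: the shift along the world's x, y, z in m, then the turn about the world's z in rad, then the finger opening in m, from 0 to 0.0854. In form: [x, y, z, twist, claw, x, y, z, twist, claw, ...]. A call has 1 to 10 rows; each row is the pose to reach, as a shift and turn from the pose commanded when the call began; what a row does not reach only later rows make up. A row lasts 1/12 s, in which the tool goes at most 41.7 mm and 7.16 degrees, less where a joint would pass 70% of its speed; a pose out of reach is approached as far as the arm can. A call with a gripper value outside its range is refused whole. The fingers move at their own pace and stop on an object; the grip force is fixed at half the most. Time passes only in rows, so rows that repeat a pose let the fingers close. It gives the time, the measured TCP pose, the force, the opening and the grip force at its end, in the units of the state.
- bot.get_obs(): the state, without advancing time (a new reading comes with each control period).
- bot.camera(name): name is "side" or "top"; returns a dict with "pixels" (480x640x3 uint8, red, green, blue), "camera_matrix" (3x3 intrinsics, pixels), "extrinsics" (4x4, takes a point from world to camera coordinates). Camera axes: x right, y down, z forward; pixel columns grow to the right and rows downward; lengths in m; the calibration is good to about 2 mm. A picture is of the moment at which its call begins. There is no depth.
- bot.job_done(): hands the job in; it is judged then, once.
Trained networks look in the newest picture that a camera, given by its name, has taken for a name from the list of things; names that differ only in an ending like _2 or _b are one class to them, and where a whole thing is asked for, a point or a joint stands for the part that bears it (a point fixed in the world has none). Each returns a list of dicts, best first, with "score" (0 to 1); they miss things now and then, are a little off and sometimes report something else, mostly with a low value. They report only what shows in the picture. A call takes as long as a camera call. They do not tell look-alikes from the thing itself.
- bot.look_for(camera, thing): "centre" ([column, row] as shares, 0 to 1, of the picture: columns of its width, rows of its height, amid what is visible of it).
- bot.place_of(camera, thing): "centre" ([column, row] as shares, 0 to 1, of the picture: columns of its width, rows of its height: a listed point, or the origin of a listed thing).
The state is a dict: "clock": time; "joint_pos": joint angles; "joint_vel": joint speeds; "tau": joint torques, N m; "eef_pos": TCP position; "tool_rot": TCP orientation; "ft_force": force on the tool from outside, world axes, zero at the start; "ft_torque": the same for the moment, N m; "grip_width": finger opening in m; "grasp_force": force on a finger pad.
Only numpy, scipy, OpenCV 4.12 (cv2) and the standard library are available. Lean on these libraries where they do the work, as an engineer would, in place of code of your own. Each camera call takes 0.05 s, during which the arm holds its last target. There are 200 camera calls.

## Task

Tighten the clamp bolt of the screen-arm mount: turn the spanner that stands on it clockwise (seen from above) until the bolt clicks past its detent. Then lift the spanner off and hang it by its loop handle on the free hook of the pegboard, and leave everything else where it is.

Things in the scene. Friction and masses are not known exactly. Their poses are not given: they have to be found in the camera images.
- mount: Desk mount for a screen arm, fixed: dark steel plate 110 x 156 x 10 mm carrying a clamp bolt, a spring-ball housing (26 mm high, 40 to 70 mm from the bolt to the mount's -y) and a pole stub (37 mm diameter, 92 mm high, 60 mm from the bolt to its +y). Origin on the bolt's axis at the desk's surface; z up.
- clamp_bolt (a joint): Bolt angle, rad: 0 at the start, growing clockwise seen from above. Light drag; from 1.70 a spring ball resists (0.35 N m), at 1.95 it clicks over and the bolt rests between 2.15 and its stop at 2.25. That is too far for one grasp of the wrist: let go and take the spanner again. The bolt stays where left. Hexagon head 24 mm across flats, 22 to 46 mm above the desk.
- spanner: Loose dark steel box spanner, 133 mm long, 0.22 kg, standing on the bolt (rim 22 mm above the desk, 0.1 rad of play; raise it 25 mm to free it). Origin: centre of its lower rim; z up to the loop. Hexagonal tube 35 mm across to z = 30 mm, then a 13 mm shaft. Loop of 10 mm round bar in its y-z plane, 64 mm wide (y), z = 77 to 133 mm, with upright straight sides from z = 93 to 117 mm.
- spanner_loop (a point): Centre of the loop's opening, 105 mm above the spanner's rim. The opening is 44 mm wide (y) and 36 mm high (z = 87 to 123 mm) and goes through along x. Axes as the spanner's.
- spanner_eye (a point): Middle of the underside of the loop's top bar, 123 mm above the spanner's rim: what bears on the hook when the spanner hangs.
- pegboard: White desktop pegboard, fixed, 250 mm wide (its y), 208 mm high, 10 mm thick, standing on a foot plate; blue scissors hang at its +y half. Its front looks along its own -x. Origin: under the panel's centre at the desk's surface.
- hook_seat (a point): Top of the free hook's bar where a thing hangs: 174 mm above the desk, 52 mm in front of the pegboard's origin (its -x), 60 mm to its -y side. The hook is a 7 mm bar that sticks straight out of the panel along the pegboard's -x; its tip, 70 mm out, bends up to 187 mm above the desk. Axes as the pegboard's.
- tape_dispenser: Bystander: loose black desktop tape dispenser, 150 x 55 x 79 mm. Origin under its centre.
- masking_tape: Bystander: loose roll of masking tape lying flat, 88 mm diameter, 24 mm high. Origin under its centre.
- phone: Bystander: loose phone lying flat, 150 x 72 x 9 mm. Origin under its centre.
Mind the look-alikes: they are no part of the job. Leave any blue look-alike of the spanner alone.

How it is judged:
By the outcome, as a careful person would: the job done as asked, in the order asked, and still so for the second after the job is handed in, with the robot touching nothing.
It also fails if it takes over 58 s, if anything falls off the work surface, if the arm or the gripper's body presses on something with over 40 N, if the wrist force passes 120 N, or if a joint passes its speed limit or range.

## Working session

There is one attempt and no reset: what is moved stays moved. The work goes in short steps, Python scripts to look and compute and a shell command to move; the robot and the scene stay as the last step left them, time stands still between calls to the robot, and variables do not carry over. Pictures are saved under pics/ and viewed, at most 10 in all, crops included, and the job is handed in when it is done.

```bash
mkdir -p pics; cat > h.py <<'E'
import numpy as np, cv2
from workcell import bot
def snap(c,fn=None):
    d=bot.camera(c)
    if fn: cv2.imwrite('pics/'+fn,cv2.cvtColor(d['pixels'],cv2.COLOR_RGB2BGR))
    return d
def P(d): return np.array(d['camera_matrix'])@np.array(d['extrinsics'])[:3]
def proj(d,p):
    q=P(d)@np.append(p,1); return q[:2]/q[2]
def tri(da,pa,db,pb):
    X=cv2.triangulatePoints(P(da),P(db),np.float64(pa).reshape(2,1),np.float64(pb).reshape(2,1)).ravel()
    return X[:3]/X[3]
def atz(d,px,z):
    M=P(d); H=np.c_[M[:,0],M[:,1],M[:,2]*z+M[:,3]]; q=np.linalg.solve(H,[*px,1]); return q[:2]/q[2]
def px(r): return np.array(r['centre'])*[640,480]
E
python3 - <<'E'
from h import *
a=snap('side','s0.png');b=snap('top','t0.png')
for t in ['mount','clamp_bolt','spanner','spanner_loop','spanner_eye','pegboard','hook_seat','tape_dispenser','masking_tape','phone']:
    for c in ['side','top']:
        print(t,c,[(px(r).round(1).tolist(),round(r['score'],2)) for r in bot.place_of(c,t)[:3]])
o=bot.get_obs();print(o['clock'],o['eef_pos'],o['tool_rot'])
for d in (a,b): print(np.array(d['extrinsics']).round(3).tolist())
E
```

```text
mount side [([271.1, 301.6], 0.58)]
mount top [([316.2, 300.2], 0.73)]Traceback (most recent call last):
  File "<stdin>", line 5, in <module>
ValueError: it knows: hook_seat, masking_tape, mount, pegboard, phone, spanner, spanner_eye, spanner_loop, tape_dispenser
```

View pics/s0.png

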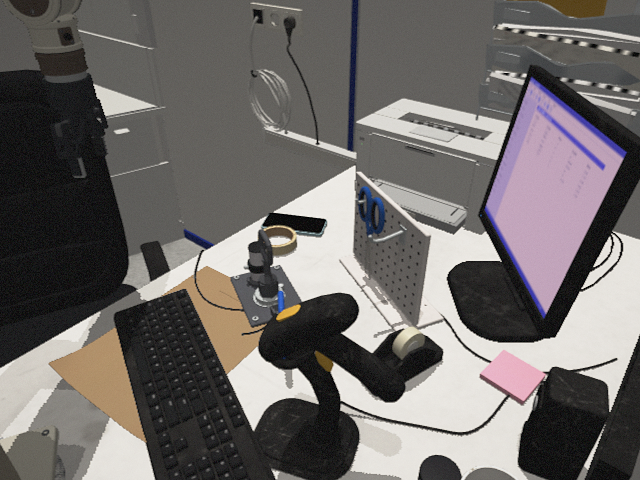

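View pics/t0.png

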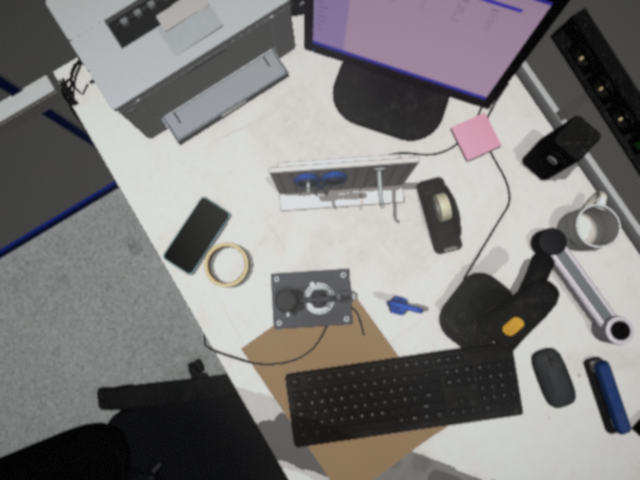

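The dark spanner stands on the mount at about (265,265) in the side view and (320,297) in the top view. A blue look-alike lies at top (403,305), behind the scanner in the side view. The pegboard's free hook is at side (390,237) and top (380,185).

```bash
python3 - <<'E'
from h import *
a=snap('side');b=snap('top')
R={}
for t in ['mount','spanner','spanner_loop','spanner_eye','pegboard','hook_seat','tape_dispenser','masking_tape','phone']:
    for c in ['side','top']:
        r=bot.place_of(c,t); R[t,c]=r
        print(t,c,[(px(q).round(1).tolist(),round(q['score'],2)) for q in r[:3]])
    if R[t,'side'] and R[t,'top']: print('  ->',tri(a,px(R[t,'side'][0]),b,px(R[t,'top'][0])).round(4))
o=bot.get_obs();print(o['clock'],o['eef_pos'],o['tool_rot'])
for d in (a,b): 
    E=np.array(d['extrinsics']); print((-E[:3,:3].T@E[:3,3]).round(3),E[:3].round(2).tolist(),d['camera_matrix'][0][0])
s=cv2.cvtColor(a['pixels'],cv2.COLOR_RGB2BGR)[200:340,220:460]; t=cv2.cvtColor(b['pixels'],cv2.COLOR_RGB2BGR)[150:340,260:480]
s=cv2.resize(s,(780,455)[0:2],interpolation=cv2.INTER_CUBIC) if 0 else cv2.resize(s,(400,233),interpolation=cv2.INTER_CUBIC)
s=cv2.resize(cv2.cvtColor(a['pixels'],cv2.COLOR_RGB2BGR)[220:330,220:330],(400,400),interpolation=cv2.INTER_CUBIC)
t=cv2.resize(cv2.cvtColor(b['pixels'],cv2.COLOR_RGB2BGR)[260:340,260:340],(400,400),interpolation=cv2.INTER_CUBIC)
cv2.imwrite('pics/c0.png',np.hstack([s,t]))
E
```

```text
mount side [([271.9, 297.4], 0.87), ([384.2, 289.8], 0.31)]
mount top [([319.1, 298.4], 0.77)]
  -> [0.4652 0.2542 0.0097]
spanner side [([268.0, 290.1], 0.58), ([267.1, 239.0], 0.51), ([277.4, 242.6], 0.47)]
spanner top [([317.6, 297.7], 0.82), ([392.3, 307.2], 0.65), ([314.9, 299.3], 0.36)]
  -> [0.4636 0.2577 0.026 ]
spanner_loop side [([263.8, 245.5], 0.93)]
spanner_loop top [([405.4, 307.8], 0.6), ([320.5, 299.2], 0.58)]
  -> [0.4395 0.1199 0.2259]
spanner_eye side [([264.5, 239.9], 0.96), ([282.5, 301.0], 0.49)]
spanner_eye top [([406.0, 308.6], 0.97), ([318.4, 301.3], 0.89)]
  -> [0.4397 0.1201 0.2355]
pegboard side [([382.0, 288.5], 0.93)]
pegboard top [([334.9, 191.8], 0.64)]
  -> [ 0.6819  0.2153 -0.0036]
hook_seat side [([380.7, 237.4], 0.78)]
hook_seat top [([381.7, 198.2], 0.59)]
  -> [0.6318 0.1419 0.179 ]
tape_dispenser side [([402.5, 368.3], 0.57)]
tape_dispenser top [([436.3, 215.3], 0.64)]
  -> [ 0.6234  0.0141 -0.0021]
masking_tape side [([278.9, 242.5], 0.8)]
masking_tape top [([227.0, 262.0], 0.91)]
  -> [0.5391 0.4376 0.0039]
phone side [([294.4, 226.0], 0.92), ([262.1, 243.5], 0.69)]
phone top [([198.9, 234.9], 0.95)]
  -> [0.5953 0.4945 0.0021]
1.2 [0.19877299 0.45879923 0.23131165] [2.02986400e-01 9.79181557e-01 1.15812767e-05 7.80381149e-06]
[ 0.295 -0.464  0.637] [[0.93, -0.37, 0.0, -0.45], [-0.2, -0.51, -0.83, 0.35], [0.31, 0.78, -0.55, 0.62]] 492.72893059428907
[0.475 0.242 1.074] [[-0.03, -1.0, -0.02, 0.28], [-0.99, 0.03, -0.11, 0.58], [0.11, 0.02, -0.99, 1.01]] 536.2481872128616
```

View pics/c0.png

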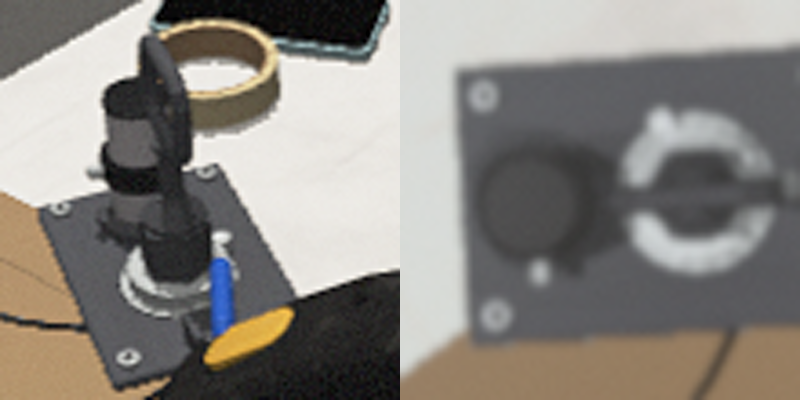

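The left crop (side) shows the dark spanner standing in the white bolt ring, next to the pole. The blue thing at side (281,300) and top (403,305) lies beside the mount behind the scanner. The dark one at top (321,298) is the target, because it stands on the bolt and is not blue.

```bash
python3 - <<'E'
from h import *
acc={}
near={('spanner','side'):(268,290),('spanner','top'):(318,298),('spanner_loop','side'):(264,245),('spanner_loop','top'):(320,299),('spanner_eye','side'):(264,240),('spanner_eye','top'):(319,300),('pegboard','side'):(382,288),('pegboard','top'):(335,192),('hook_seat','side'):(381,237),('hook_seat','top'):(382,198),('mount','side'):(271,298),('mount','top'):(318,299)}
D={}
for i in range(4):
    for c in ['side','top']:
        D[c]=snap(c)
        for (t,cc),n in near.items():
            if cc!=c: continue
            for q in bot.place_of(c,t):
                if np.hypot(*(px(q)-n))<12: acc.setdefault((t,c),[]).append(px(q)); break
for t in ['mount','spanner','spanner_loop','spanner_eye','pegboard','hook_seat']:
    if (t,'side') in acc and (t,'top') in acc:
        s,u=[np.median(acc[t,c],0) for c in ('side','top')]
        X=tri(D['side'],s,D['top'],u);print(t,s,u,X.round(4),len(acc[t,'side']),len(acc[t,'top']),np.std(acc[t,'side'],0).round(1),np.std(acc[t,'top'],0).round(1),'reproj err',(proj(D['side'],X)-s).round(1))
d=D['top']
# plate edge mount top at z=.01, panel top z=.208, loop bar z=.155
for n,p,q,z in [('plate',(351.4,274),(418-0,269.6),.01),('panel',(271,168),(418,158),.208),('loop',(304,300),(338,297),.155)]:
    if n=='plate': p,q=(271.4,274),(338,269.6)
    A,B=atz(d,p,z),atz(d,q,z);v=A-B;print(n,A,B,'yaw of y axis',np.degrees(np.arctan2(v[1],v[0])))
f=cv2.cvtColor(d['pixels'],cv2.COLOR_RGB2BGR);g=cv2.cvtColor(D['side']['pixels'],cv2.COLOR_RGB2BGR)
cv2.imwrite('pics/c1.png',np.vstack([cv2.resize(f[145:220,260:420],(640,300),interpolation=cv2.INTER_CUBIC),cv2.resize(g[190:265,345:505],(640,300),interpolation=cv2.INTER_CUBIC)]))
E
```

```text
mount [270.752 299.784] [316.928 299.304] [0.4636 0.2587 0.0005] 4 4 [1.4 1.2] [1.2 1.5] reproj err [-1.6  0.1]
spanner [269.056 292.608] [319.808 296.856] [0.4647 0.2535 0.0227] 4 4 [1.8 0.3] [1.4 0.9] reproj err [ 0.8 -0. ]
spanner_loop [260.928 245.904] [319.648 299.952] [0.4586 0.2532 0.1338] 3 4 [1.  1.5] [1.7 0.8] reproj err [ 2.  -0.1]
spanner_eye [265.984 241.104] [318.368 300.096] [0.4631 0.2542 0.142 ] 3 4 [1.7 1.8] [0.6 1.4] reproj err [-1.1  0.1]
pegboard [384.192 288.888] [337.312 190.968] [ 0.6835  0.2102 -0.0013] 4 4 [0.7 2.3] [1. 2.] reproj err [-3.   0.5]
hook_seat [379.904 238.92 ] [380.96 197.52] [0.6327 0.1431 0.1752] 4 4 [1.4 0.6] [2.1 0.4] reproj err [-0.7  0.1]
plate [0.51329051 0.34813709] [0.51845786 0.21590395] yaw of y axis 92.2378453659824
panel [0.68072791 0.32599268] [0.68993103 0.08376104] yaw of y axis 92.17579609779142
loop [0.46248812 0.27884277] [0.46606982 0.22087963] yaw of y axis 93.53596759264215
```

View pics/c1.png

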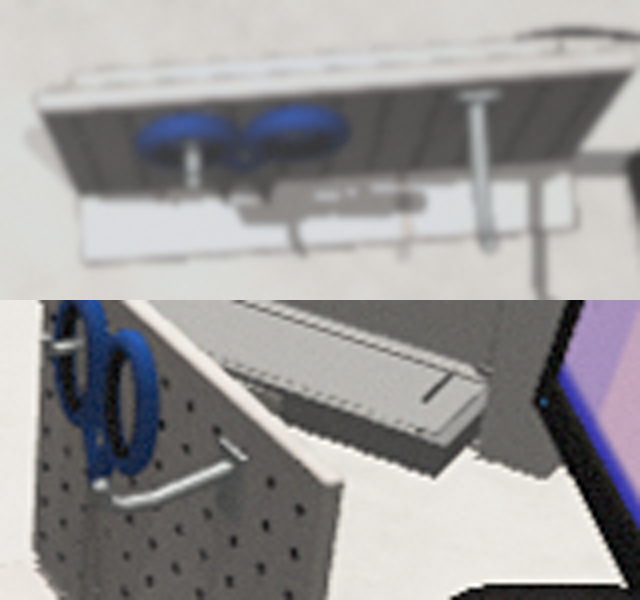

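Both crops match. The free hook runs from its base at top px (380,169) to its tip at (382,206), and in the side view from (403,231) to its tip at (374,240). The scissors are well clear of it. The hook seat is at about (0.633, 0.144, 0.174), the board's y-axis at about 92°, and the spanner at (0.464, 0.253) with its loop at about 93°. Moving above it.

```bash
python3 -m creep '[0.265,-0.206,0,0.46,0.0854, 0.265,-0.206,0,0.46,0.0854, 0.265,-0.206,0,0.46,0.0854, 0.265,-0.206,0,0.46,0.0854, 0.265,-0.206,0,0.46,0.0854, 0.265,-0.206,0,0.46,0.0854, 0.265,-0.206,0,0.46,0.0854, 0.265,-0.206,0,0.46,0.0854, 0.265,-0.206,0,0.46,0.0854, 0.265,-0.206,0,0.46,0.0854]'
python3 - <<'E'
from h import *
o=bot.get_obs();print(o['joint_pos'],o['eef_pos'],o['grip_width'])
d=snap('side','s1.png');e=snap('top')
f=cv2.cvtColor(d['pixels'],cv2.COLOR_RGB2BGR)[120:320,190:350];g=cv2.cvtColor(e['pixels'],cv2.COLOR_RGB2BGR)[200:360,240:400]
cv2.imwrite('pics/c2.png',np.hstack([cv2.resize(f,(400,500)),cv2.resize(g,(400,500))]))
E
```

```text
clock: 4.83
eef_pos: [0.4673, 0.2496, 0.231]
tool_rot: [-0.022, 1.0, -0.0, 0.001]
ft_force: [-0.0, -0.5, -0.3]
grip_width: 0.0852
grasp_force: 0.0
[ 0.49153056  0.29930648  0.08296667  1.35358314 -0.00153004  0.44675373] [0.46729743 0.24964365 0.23096607] 0.08516047804109059
```

View pics/c2.png

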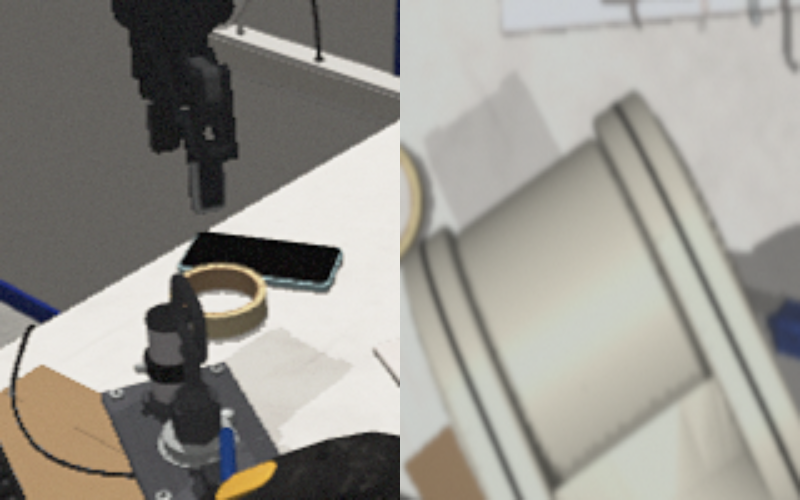

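The open gripper is above the loop (side px about (268,198), loop top at (264,232)) and aligned with it. Descending.

```bash
python3 -m creep '[0,0,-0.03,0,0.0854, 0,0,-0.055,0,0.0854, 0,0,-0.08,0,0.0854, 0,0,-0.1,0,0.0854, 0,0,-0.115,0,0.0854, 0,0,-0.127,0,0.0854, 0,0,-0.127,0,0.0854, 0,0,-0.127,0,0.0854]'
```

```text
clock: 5.6
eef_pos: [0.4623, 0.2536, 0.104]
tool_rot: [-0.027, 1.0, -0.0, -0.001]
ft_force: [0.0, -0.3, 0.4]
grip_width: 0.0852
grasp_force: 0.0
```

```bash
python3 -m creep '[0,0,0,0,0.05, 0,0,0,0,0.05, 0,0,0,0,0.05, 0,0,0,0,0.05, 0,0,0,0,0.05, 0,0,0,0,0.05, 0,0,0,0,0.05, 0,0,0,0,0.05, 0,0,0,0,0.05]'
```

```text
clock: 6.35
eef_pos: [0.4648, 0.2539, 0.1062]
tool_rot: [-0.026, 1.0, 0.001, 0.001]
ft_force: [-1.2, 1.9, 6.1]
grip_width: 0.0626
grasp_force: 65.1
```

```bash
python3 -m creep '[0,0,0,-0.1,0.05, 0,0,0,-0.2,0.05, 0,0,0,-0.3,0.05, 0,0,0,-0.4,0.05, 0,0,0,-0.5,0.05, 0,0,0,-0.6,0.05, 0,0,0,-0.7,0.05, 0,0,0,-0.8,0.05, 0,0,0,-0.8,0.05]'; python3 -c "
from h import *
o=bot.get_obs();print(o['ft_force'],o['ft_torque'],o['joint_pos'])"
```

```text
clock: 7.1
eef_pos: [0.4633, 0.2531, 0.1061]
tool_rot: [0.367, 0.93, 0.001, -0.0]
ft_force: [-3.6, 0.9, 9.4]
grip_width: 0.0621
grasp_force: 65.1
[-3.6412227   0.93503735  9.43902373] [-0.18347037  1.13734568 -0.06577692] [ 4.99338436e-01  3.82255876e-01 -1.37439212e-01  1.05051481e+00
  1.06224655e-03  1.25131803e+00]
```

```bash
python3 -m creep '[0,0,0,-0.1,0.05, 0,0,0,-0.2,0.05, 0,0,0,-0.3,0.05, 0,0,0,-0.4,0.05, 0,0,0,-0.5,0.05, 0,0,0,-0.6,0.05, 0,0,0,-0.7,0.05, 0,0,0,-0.8,0.05, 0,0,0,-0.8,0.05]'; python3 -c "
from h import *
o=bot.get_obs();print(o['ft_force'],o['ft_torque'],o['joint_pos'])"
```

```text
clock: 7.85
eef_pos: [0.4616, 0.2541, 0.106]
tool_rot: [0.7, 0.714, 0.0, -0.003]
ft_force: [-6.9, 2.2, 11.1]
grip_width: 0.062
grasp_force: 65.1
[-6.8620279   2.20039236 11.08176747] [ 0.45017299  2.28869713 -0.01345703] [ 0.50028339  0.3819316  -0.13818364  1.05204104  0.00495252  2.05130272]
```

```bash
python3 -m creep '[0,0,0,-0.08,0.05, 0,0,0,-0.16,0.05, 0,0,0,-0.24,0.05, 0,0,0,-0.3,0.05, 0,0,0,-0.3,0.05]'; python3 -c "
from h import *
o=bot.get_obs();print(o['ft_force'],o['ft_torque'],o['joint_pos'])"
```

```text
clock: 8.27
eef_pos: [0.4614, 0.2553, 0.106]
tool_rot: [0.798, 0.603, 0.0, -0.004]
ft_force: [-7.1, 5.1, 11.2]
grip_width: 0.0623
grasp_force: 65.1
[-7.0687324   5.0590278  11.15344425] [1.21305214 2.35575923 0.38648289] [ 0.50113112  0.38211947 -0.13789018  1.05136543  0.00738759  2.34868628]
```

Torque has risen to 0.39 N m, so the detent is engaged. Continuing through it.

```bash
python3 -m creep '[0,0,0,-0.08,0.05, 0,0,0,-0.16,0.05, 0,0,0,-0.24,0.05, 0,0,0,-0.3,0.05, 0,0,0,-0.3,0.05]'; python3 -c "
from h import *
o=bot.get_obs();print(o['ft_force'],o['ft_torque'],o['joint_pos'])"
```

```text
clock: 8.68
eef_pos: [0.4614, 0.256, 0.106]
tool_rot: [0.879, 0.476, -0.0, -0.005]
ft_force: [-6.7, 6.2, 9.7]
grip_width: 0.0626
grasp_force: 65.0
[-6.66038462  6.22415578  9.6876468 ] [ 1.78405532  2.33592966 -0.09827031] [ 0.50138089  0.38225465 -0.13775435  1.05075801  0.00900713  2.6501259 ]
```

Torque has dropped, so it clicked over. Nudging on to feel the stop.

```bash
python3 -m creep '[0,0,0,-0.05,0.05, 0,0,0,-0.1,0.05, 0,0,0,-0.1,0.05]'; python3 -c "
from h import *
o=bot.get_obs();print(o['ft_force'],o['ft_torque'],o['joint_pos'])"
```

```text
clock: 8.93
eef_pos: [0.4615, 0.2561, 0.106]
tool_rot: [0.902, 0.432, -0.0, -0.005]
ft_force: [-7.3, 5.9, 9.0]
grip_width: 0.0621
grasp_force: 65.0
[-7.31302277  5.91140156  8.95706863] [ 1.94701418  2.31244863 -0.06780763] [ 0.50132106  0.38232223 -0.1376812   1.0504447   0.00933396  2.74972289]
```

```bash
python3 -m creep '[0,0,0,-0.05,0.05, 0,0,0,-0.1,0.05, 0,0,0,-0.1,0.05]'; python3 -c "
from h import *
o=bot.get_obs();print(o['ft_force'],o['ft_torque'],o['joint_pos'])"
```

```text
clock: 9.18
eef_pos: [0.4617, 0.2565, 0.106]
tool_rot: [0.922, 0.387, -0.0, -0.005]
ft_force: [-6.7, 6.2, 7.7]
grip_width: 0.0621
grasp_force: 65.0
[-6.71376977  6.21684329  7.71922292] [2.10249483 2.2227923  0.193556  ] [ 0.50152567  0.38245007 -0.13751027  1.04991111  0.00962049  2.84883111]
```

The stop is felt at 0.19 N m. Backing off the play, unloading sideways, then lifting.

```bash
python3 -m creep '[-0.002,0.003,0,0.06,0.05, -0.002,0.003,0,0.06,0.05, -0.002,0.003,0.006,0.06,0.05, -0.002,0.003,0.012,0.06,0.05, -0.002,0.003,0.02,0.06,0.05, -0.002,0.003,0.03,0.06,0.05, -0.002,0.003,0.04,0.06,0.05, -0.002,0.003,0.05,0.06,0.05, -0.002,0.003,0.05,0.06,0.05]'; python3 - <<'E'
from h import *
o=bot.get_obs();print(o['ft_force'],o['ft_torque'],o['joint_pos'])
d=snap('side')
f=cv2.cvtColor(d['pixels'],cv2.COLOR_RGB2BGR)[160:340,190:430]
cv2.imwrite('pics/c3.png',cv2.resize(f,(800,600)))
E
```

```text
clock: 9.93
eef_pos: [0.464, 0.2562, 0.1579]
tool_rot: [0.911, 0.413, 0.003, 0.0]
ft_force: [-0.3, 0.7, -1.7]
grip_width: 0.0621
grasp_force: 69.3
[-0.31158305  0.73423672 -1.74413437] [-0.01613271 -0.0474891   0.00999834] [ 5.05180086e-01  3.37359442e-01 -5.82283052e-02  1.16903751e+00
 -1.36023323e-03  2.79476601e+00]
```

View pics/c3.png

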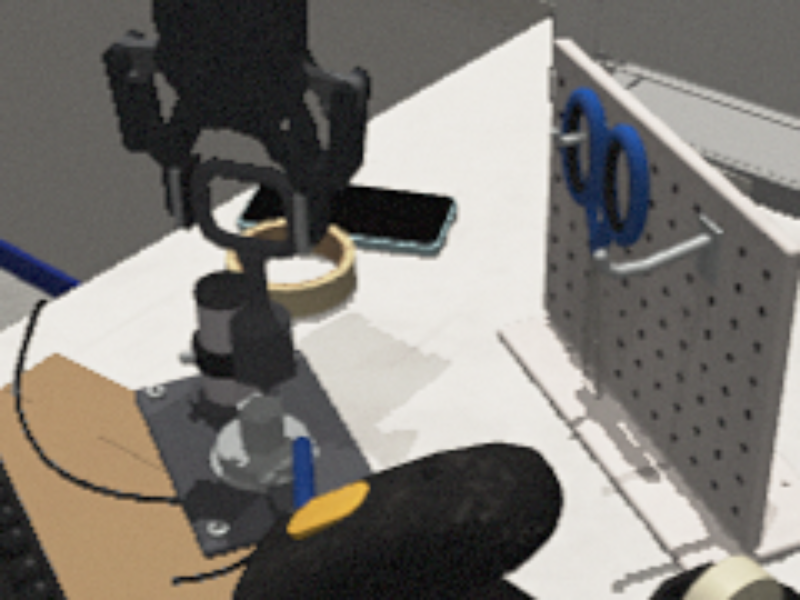

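The spanner is off the bolt, held upright, with the loop at crop (245,205). The mount and bystanders are unchanged. Moving to a standoff in front of the hook while turning the loop back to face it.

```bash
python3 -m creep '[0.076,-0.1145,0,0.12,0.05, 0.076,-0.1145,0,0.24,0.05, 0.076,-0.1145,0,0.36,0.05, 0.076,-0.1145,0,0.48,0.05, 0.076,-0.1145,0,0.6,0.05, 0.076,-0.1145,0,0.72,0.05, 0.076,-0.1145,0,0.84,0.05, 0.076,-0.1145,0,0.96,0.05, 0.076,-0.1145,0,1.08,0.05, 0.076,-0.1145,0,1.2,0.05]'
python3 -m creep '[0,0,0,0.12,0.05, 0,0,0,0.24,0.05, 0,0,0,0.36,0.05, 0,0,0,0.48,0.05, 0,0,0,0.6,0.05, 0,0,0,0.72,0.05, 0,0,0,0.84,0.05, 0,0,0,0.96,0.05, 0,0,0,1.08,0.05, 0,0,0,1.13,0.05]'
python3 -m creep '[0,0,0,0,0.05, 0,0,0,0,0.05]'
python3 - <<'E'
from h import *
o=bot.get_obs();print(o['ft_force'],o['joint_pos'])
a,b=snap('side'),snap('top')
for t in ['spanner','spanner_loop','spanner_eye','hook_seat']:
    for c in ['side','top']: print(t,c,[(px(q).round(1).tolist(),round(q['score'],2)) for q in bot.place_of(c,t)[:3]])
T=o['eef_pos']
print('expected eye px',proj(a,[T[0],T[1],T[2]+.039]),'loop',proj(a,[T[0],T[1],T[2]+.021]))
f=cv2.cvtColor(a['pixels'],cv2.COLOR_RGB2BGR)[160:340,240:480]
cv2.imwrite('pics/c4.png',cv2.resize(f,(800,600)))
E
```

```text
clock: 10.82
eef_pos: [0.5376, 0.1406, 0.154]
tool_rot: [0.516, 0.857, -0.001, 0.0]
ft_force: [-0.8, 0.6, -1.7]
grip_width: 0.0618
grasp_force: 69.2
clock: 11.65
eef_pos: [0.5376, 0.1408, 0.154]
tool_rot: [-0.023, 1.0, -0.0, -0.0]
ft_force: [1.0, -0.8, -2.7]
grip_width: 0.0623
grasp_force: 69.2
clock: 11.82
eef_pos: [0.5377, 0.141, 0.1541]
tool_rot: [-0.02, 1.0, -0.0, -0.0]
ft_force: [1.2, 1.0, -2.5]
grip_width: 0.0622
grasp_force: 69.2
[ 1.20318904  0.98413615 -2.49197168] [ 2.56690450e-01  3.94012655e-01  1.54180731e-02  1.19265639e+00
 -4.46876477e-04  2.17258063e-01]
spanner side [([324.9, 300.8], 0.93)]
spanner top [([392.5, 308.3], 0.8), ([378.2, 258.0], 0.47), ([226.7, 265.1], 0.42)]
spanner_loop side [([324.6, 250.0], 0.91), ([284.2, 309.4], 0.41)]
spanner_loop top [([404.8, 307.0], 0.84), ([385.1, 253.8], 0.37)]
spanner_eye side [([328.7, 242.7], 0.59), ([283.9, 299.5], 0.42)]
spanner_eye top [([406.7, 306.4], 0.77)]
hook_seat side [([378.2, 238.5], 0.8)]
hook_seat top [([378.7, 197.8], 0.57)]
expected eye px [327.18136999 242.37485326] loop [327.11571975 251.56060452]
```

View pics/c4.png

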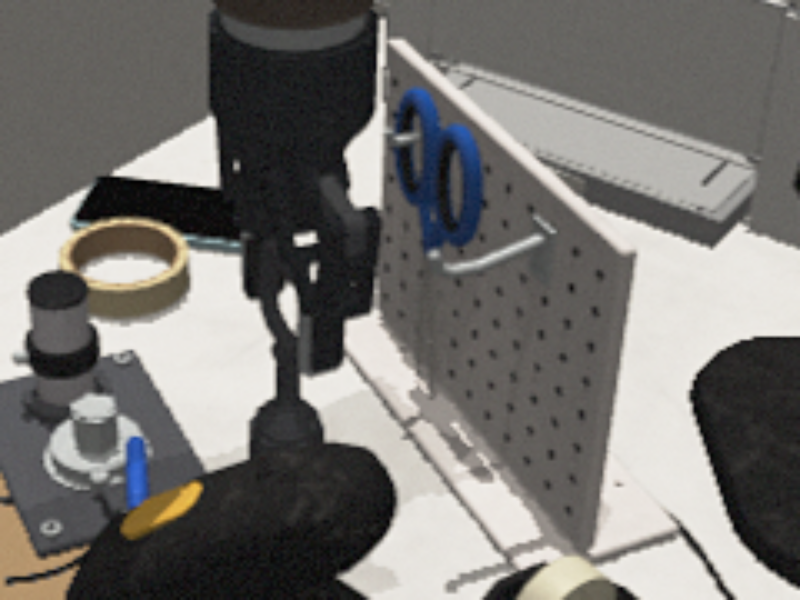

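The spanner eye shows at side (328,243), matching TCP + 39 mm, so it is at z ≈ 0.193. The hook tip is at side (374,240) and the loop faces it. Threading on slowly, 2 mm higher.

```bash
python3 -m creep '[0,0.001,0.002,0,0.05, 0.01,0.0015,0.002,0,0.05, 0.02,0.002,0.002,0,0.05, 0.03,0.002,0.002,0,0.05, 0.04,0.0025,0.002,0,0.05, 0.05,0.003,0.002,0,0.05, 0.06,0.003,0.002,0,0.05, 0.065,0.003,0.002,0,0.05, 0.065,0.003,0.002,0,0.05]'
python3 - <<'E'
from h import *
a,b=snap('side'),snap('top')
f=cv2.cvtColor(a['pixels'],cv2.COLOR_RGB2BGR)[180:300,300:460]
cv2.imwrite('pics/c5.png',cv2.resize(f,(800,600),interpolation=cv2.INTER_CUBIC))
E
```

```text
clock: 13.07
eef_pos: [0.6037, 0.1443, 0.1561]
tool_rot: [-0.02, 1.0, 0.0, 0.0]
ft_force: [0.1, -0.7, -2.2]
grip_width: 0.0623
grasp_force: 69.2
```

View pics/c5.png

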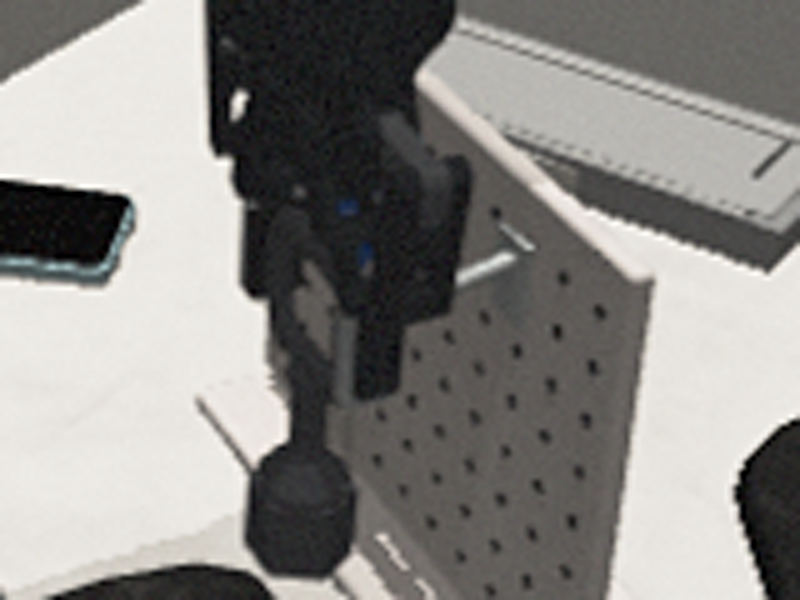

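The loop is at the tip with no contact force; the hook behind the finger is at crop (490,265). Continuing in.

```bash
python3 -m creep '[0.006,0,0,0,0.05, 0.012,0,0,0,0.05, 0.018,0.0005,0,0,0.05, 0.024,0.001,0,0,0.05, 0.024,0.001,0,0,0.05, 0.024,0.001,0,0,0.05]'
python3 -m creep '[0,0,-0.005,0,0.05, 0,0,-0.01,0,0.05, 0,0,-0.014,0,0.05, 0,0,-0.014,0,0.05, 0,0,-0.014,0,0.05]'
```

```text
clock: 13.67
eef_pos: [0.6271, 0.1453, 0.156]
tool_rot: [-0.021, 1.0, 0.0, -0.0]
ft_force: [-0.5, 0.5, -1.7]
grip_width: 0.0624
grasp_force: 69.2
clock: 14.08
eef_pos: [0.6261, 0.1452, 0.1416]
tool_rot: [-0.021, 1.0, -0.0, -0.001]
ft_force: [-1.1, -0.3, -2.2]
grip_width: 0.0619
grasp_force: 69.2
```

```bash
python3 -m creep '[0,0,-0.002,0,0.05, 0,0,-0.004,0,0.05, 0,0,-0.005,0,0.05, 0,0,-0.005,0,0.05]'
python3 -m creep '[0,0,-0.001,0,0.05, 0,0,-0.002,0,0.05, 0,0,-0.002,0,0.05]'
```

```text
clock: 14.42
eef_pos: [0.6266, 0.1452, 0.137]
tool_rot: [-0.021, 1.0, -0.0, -0.0]
ft_force: [-0.3, -0.3, -2.7]
grip_width: 0.0624
grasp_force: 69.2
clock: 14.67
eef_pos: [0.6274, 0.1454, 0.136]
tool_rot: [-0.021, 1.0, 0.0, 0.001]
ft_force: [1.1, -0.3, 0.2]
grip_width: 0.0622
grasp_force: 69.2
```

```bash
python3 -m creep '[0,0,-0.001,0,0.05, 0,0,-0.001,0,0.05, 0,0,-0.001,0,0.05]'
```

```text
clock: 14.92
eef_pos: [0.6278, 0.1455, 0.1355]
tool_rot: [-0.021, 1.0, 0.0, 0.001]
ft_force: [1.7, 0.3, 4.1]
grip_width: 0.0622
grasp_force: 69.5
```

It bears on the hook at eye z ≈ 0.1745. Opening and rising.

```bash
python3 -m creep '[0,0,0,0,0.066, 0,0,0,0,0.07, 0,0,0,0,0.076, 0,0,0,0,0.078, 0,0,0,0,0.078, 0,0,0,0,0.078]'
python3 -m creep '[0,0,0.01,0,0.078, 0,0,0.025,0,0.078, 0,0,0.045,0,0.078, 0,0,0.07,0,0.078, 0,0,0.1,0,0.078, -0.01,0,0.13,0,0.078, -0.04,0,0.15,0,0.078, -0.08,0,0.15,0,0.078, -0.12,0,0.15,0,0.078, -0.16,0,0.15,0,0.078]'
python3 - <<'E'
from h import *
a,b=snap('side'),snap('top')
f=cv2.cvtColor(a['pixels'],cv2.COLOR_RGB2BGR)[150:390,220:460]
g=cv2.cvtColor(b['pixels'],cv2.COLOR_RGB2BGR)[140:340,240:440]
cv2.imwrite('pics/c6.png',np.hstack([cv2.resize(f,(400,400)),cv2.resize(g,(400,400))]))
E
```

```text
clock: 15.42
eef_pos: [0.6265, 0.1453, 0.134]
tool_rot: [-0.021, 1.0, -0.0, -0.0]
ft_force: [0.5, -0.6, 0.4]
grip_width: 0.0778
grasp_force: 0.0
clock: 16.25
eef_pos: [0.4654, 0.1452, 0.2854]
tool_rot: [-0.02, 1.0, 0.0, 0.001]
ft_force: [-0.9, 0.5, 0.7]
grip_width: 0.0779
grasp_force: 0.0
```

View pics/c6.png

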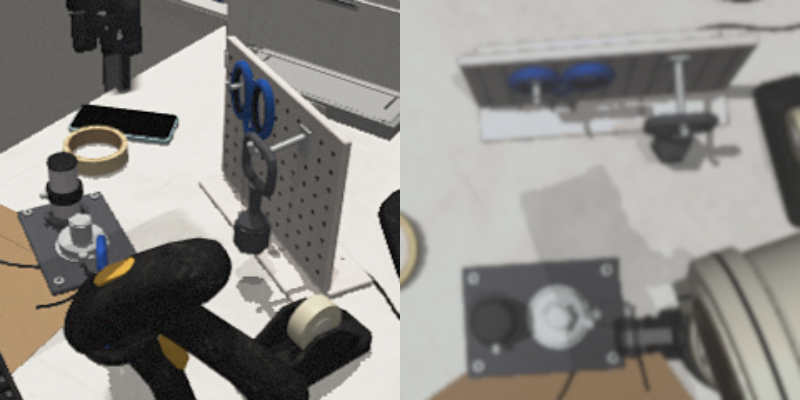

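The spanner hangs on the free hook (crop left (258,165), right (680,130)). The bolt is bare on the mount and the bystanders are in place. Letting any swing die out, then handing in.

```bash
for i in 1 2 3; do python3 -m creep '[0,0,0,0,0.078, 0,0,0,0,0.078, 0,0,0,0,0.078, 0,0,0,0,0.078, 0,0,0,0,0.078, 0,0,0,0,0.078, 0,0,0,0,0.078, 0,0,0,0,0.078, 0,0,0,0,0.078, 0,0,0,0,0.078]' | head -1; done
python3 - <<'E'
from h import *
snap('side')
print([(px(q).round(1).tolist(),round(q['score'],2)) for q in bot.place_of('side','spanner_eye')[:2]])
print(bot.job_done())
E
```

```text
clock: 17.18
clock: 18.02
clock: 18.85
[([376.7, 239.3], 0.58), ([282.3, 301.7], 0.55)]
the job is handed in; nothing more can be done
None
```

The bolt was turned clockwise past its detent to the stop, the spanner now hangs by its loop on the free hook, and the job was handed in at about 19 s; the last pictures show nothing else moved.

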